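# Set the bench air regulator and lock it

## Robot

A 6-joint arm with a two-finger parallel gripper is mounted at the origin on the work surface. World frame = base frame: x ahead of the robot, y to its left, z up, the work surface at z = 0. Lengths are in m, angles in rad, forces in N, time in s.
With the tool pointing down it reaches from about 0.3 to 0.875 m from the base axis. Payload 6.4 kg.
Tool frame: the origin (TCP) lies midway between the tips of the shut fingers; the grasp point (between the pads) lies 19 mm behind it; z points along the fingers, y is the line along which they close (so a half turn about z gives the same grasp; the last joint's range is limited). The gripper opens to 85 mm and grips with 20 to 120 N. Pads are 22 mm wide; open, the fingers measure 114 mm over their backs; the gripper's body (76 mm by 85 mm) begins 54 mm behind the grasp point. The pads swing forward as they close: fully open they stand 13 mm farther back than shut.
Start: joints at [0.91, 0.181, 1.607, -0, 1.354, -0.206], TCP at [0.253, 0.517, 0.231] pointing down, gripper open.
Joint ranges: [-2.99, 2.99], [-0.89, 2.07], [0.3, 2.58], [-1.14, 4.28], [0, 2.63], [-3.12, 3.12]. Speed limits (rad/s): [2.57, 2.57, 3.01, 3.14, 3.14, 3.14].

## Interface

Orientations are given as a unit quaternion [x, y, z, w].
In Python, from workcell import ctrl gives the robot as it stands.
- The arm moves only by the shell command python3 -m pendant 'ROWS' [FORCE]. ROWS is JSON, a list of rows, each a list of 5 numbers: the closure, from -1 (fully open) to 1 (shut), then the shift along the tool's x, y, z in cm, then the turn about the tool's z in rad. In form: [[claw, dx, dy, dz, yaw], ...]. A call has 1 to 12 rows; each row is the pose to reach, as a shift and turn from the pose commanded when the call began, along the tool's axes at that moment; what a row does not reach only later rows make up. A row lasts 1/8 s, in which the tool goes at most 62.5 mm and 10.7 degrees, less where a joint would pass 70% of its speed; a pose out of reach is approached as far as the arm can. A call with a gripper value outside its range is refused whole. The fingers move at their own pace and stop on an object; FORCE is the grip in N (left out, the last holds). Time passes only in rows, so rows that repeat a pose let the fingers close. It gives the time, the measured TCP pose, the force and the opening at its end, in the units of the state.
- ctrl.get_state(): the state, without advancing time (a new reading comes with each control period).
- ctrl.snapshot(name): name is "side" or "top" or "wrist"; returns a dict with "color" (400x640x3 uint8, red, green, blue), "K" (3x3 intrinsics, pixels), "k1" (the pictures are not rectified: a ray, as slopes to the right and down, at radius r is drawn at 1 + k1 r^2 times it, then the intrinsics apply), "R" (3x3) and "t" (3): a world point X has camera coordinates R X + t; the wrist camera has in their place "tool_from_camera" (4x4, takes a point from camera to tool coordinates, whose origin is the TCP and whose axes are the flange's). Camera axes: x right, y down, z forward; pixel columns grow to the right and rows downward; lengths in m; the calibration is good to about 2 mm. A picture is of the moment at which its call begins: read the wrist's pose just before it. There is no depth.
- ctrl.sign_off(): hands the job in, once; it reports no verdict.
The state is a dict: "time": time; "qpos": joint angles; "joint_vel": joint speeds; "joint_efforts": joint torques, N m; "position": TCP position; "tcp_rot": TCP orientation; "force": force on the tool from outside, world axes, zero at the start; "torque": the same for the moment, N m; "width": finger opening in m.
Only numpy, scipy, OpenCV 4.12 (cv2) and the standard library are available. Lean on these libraries where they do the work, as an engineer would, in place of code of your own. Each camera call takes 0.05 s, during which the arm holds its last target. There are 200 camera calls.

## Task

Set the air pressure on the small bench compressor: turn the regulator's upper knob until the gauge needle stands on the set hand, leaving the slack lock ring under it where it is. Then screw the lock ring down clockwise until it is just nipped tight, without forcing it and without disturbing the setting. Leave the other things on the bench where they lie.

Things in the scene. Friction and masses are not known exactly. Their poses are not given: they have to be found in the camera images.
- air_unit: Small compressor bolted to the bench: base plate 275 x 370 mm, grey lying tank, black motor above it (to 218 mm high), and a cast regulator on a bracket. Origin: on the bench, on the regulator's upright axis, about which knob and ring turn. z up, y to the tank (its wall at y = 117 mm, motor from 131 mm). Other than these, nothing within 115 mm of the axis but ring, knob and bonnet is above 125 mm.
- gauge_centre (a point): Centre of the gauge's glass: 63 mm diameter, facing up, 122 mm above the bench, 88 mm from the regulator's axis on the side away from the tank.
- pressure_knob (a joint): Upper, narrower control on the regulator: black fluted round knob, 34 mm diameter, from 161 to 187 mm above the bench, with a raised pointer rib on top. Angle in rad, grows clockwise seen from above, 0 to 6.28. Clockwise raises the pressure: the needle turns clockwise 0.7 rad per rad of knob. It turns with an even drag of about 0.09 N m and stays where it is left.
- lock_ring: Lower, wider control: grey knurled lock ring, 54 mm diameter, 142 to 158 mm above the bench, same axis as the knob; origin on the axis at its underside. Slack at first. Clockwise seen from above it turns with 0.12 N m drag (against any motion, so a halted hand reads less); after 0.5 to 1.5 rad (unseen, differs) it seats and torque climbs 4 N m per rad. Tight at 0.2 to 0.5 N m while turning; forced over 0.7.
- ring_rib (a point): The rib on the lock ring's top face, 22.5 mm from the axis, 159 mm above the bench.
- gauge_needle (a joint): Angle of the gauge's needle (long slim black pointer with a stub tail) in rad, from the scale's zero, growing clockwise seen from above.
- set_hand (a joint): Angle of the gauge's set hand (short black wedge at the rim of the scale, its point inwards), counted as the needle's; it marks the pressure wanted and is behind the glass.
- needle_tip (a point): Tip of the gauge needle, 25 mm from the gauge's centre.
- set_tip (a point): The place on the set hand's line where the needle's tip belongs, 25 mm from the gauge's centre.
- coupler_plug: Bystander: steel hose plug, 22 mm diameter, 38 mm tall, standing on the base plate. Origin under it.
- marker: Bystander: white marker pen with blue cap, 130 mm long, 17 mm thick, lying. Origin at its middle, on the bench.
- tape_measure: Bystander: yellow tape measure, 68 x 36 x 62 mm. Origin under it.
- drive_case: Bystander: flat black drive case, 75 x 115 x 16 mm. Origin under it.
- wash_bottle: Bystander: clear bottle with red cap, 60 mm diameter, 150 mm tall. Origin under it.
- driver: Bystander: screwdriver lying on the bench, about 200 mm long, 26 mm thick. Origin under its middle.

How it is judged:
By the outcome, as a careful person would: the job done as asked, in the order asked, and still so for the second after the job is handed in, with the robot touching nothing.
It also fails if it takes over 67 s, if anything falls off the work surface, if the arm or the gripper's body presses on something with over 40 N, if the wrist force passes 120 N, or if a joint passes its speed limit or range.

## Working session

There is one attempt and no reset: what is moved stays moved. The work goes in short steps, Python scripts to look and compute and a shell command to move; the robot and the scene stay as the last step left them, time stands still between calls to the robot, and variables do not carry over. Pictures are saved under pics/ and viewed, on a budget of 10 in all, crops included, one or two more only if the job needs it, and the job is handed in when it is done.

```bash
ls; mkdir -p pics; cat > h.py <<'E'
import numpy as np, cv2
from workcell import ctrl
from scipy.spatial.transform import Rotation as Ro
def snap(name):
    s=ctrl.get_state(); d=ctrl.snapshot(name)
    if name=="wrist":
        T=np.eye(4);T[:3,:3]=Ro.from_quat(s["tcp_rot"]).as_matrix();T[:3,3]=s["position"]
        M=np.linalg.inv(T@np.array(d["tool_from_camera"])); d["R"],d["t"]=M[:3,:3],M[:3,3]
    d={k:np.array(v) for k,v in d.items() if k in("color","K","k1","R","t")}
    return d
def save(d,fn): np.savez(fn,**d)
def load(fn): return dict(np.load(fn))
def dist(d): return np.array([float(d["k1"]),0,0,0,0])
def px(d,X): return cv2.projectPoints(np.array(X,float).reshape(-1,1,3),cv2.Rodrigues(d["R"])[0],d["t"].reshape(3,1),d["K"],dist(d))[0].reshape(-1,2)
def at(d,uv,z):
    n=cv2.undistortPointsIter(np.array(uv,float).reshape(-1,1,2),d["K"],dist(d),None,None,(3,100,1e-10)).reshape(-1,2) if hasattr(cv2,'undistortPointsIter') else cv2.undistortPoints(np.array(uv,float).reshape(-1,1,2),d["K"],dist(d)).reshape(-1,2)
    r=np.c_[n,np.ones(len(n))]@d["R"]; c=-d["R"].T@d["t"]
    return c+r*((z-c[2])/r[:,2])[:,None]
def crop(d,c,w,h,f,fn):
    x,y=int(c[0]-w/2),int(c[1]-h/2); x=max(x,0);y=max(y,0)
    im=d["color"][y:y+h,x:x+w,::-1]
    cv2.imwrite(fn,cv2.resize(im,None,fx=f,fy=f,interpolation=cv2.INTER_CUBIC)); print("crop origin",x,y,"scale",f)
E
python3 - <<'E'
from h import *
s=ctrl.get_state(); print({k:np.round(v,3) for k,v in s.items()})
a=snap("top");save(a,"top0.npz");b=snap("side");save(b,"side0.npz")
cv2.imwrite("pics/top0.png",a["color"][...,::-1])
cv2.imwrite("pics/side0.png",b["color"][...,::-1])
for d in(a,b): print(np.round(-d["R"].T@d["t"],3),d["K"][0,0],d["k1"])
E
```

```text
pics
{'time': np.float64(0.0), 'qpos': array([ 0.91 ,  0.181,  1.608,  0.   ,  1.354, -0.206]), 'joint_vel': array([ 0.001, -0.001, -0.001,  0.   , -0.   ,  0.002]), 'joint_efforts': array([ 1.0000e-03, -4.4486e+01, -3.5134e+01, -0.0000e+00,  9.0000e-03,
        0.0000e+00]), 'position': array([0.252, 0.516, 0.23 ]), 'tcp_rot': array([ 0.225,  0.974, -0.001, -0.   ]), 'force': array([-0.124, -0.061,  0.369]), 'torque': array([0.006, 0.012, 0.028]), 'width': np.float64(0.085)}
[ 0.488 -0.087  1.032] 376.8219931955288 -0.08643572002224596
[ 0.132 -0.585  0.718] 416.71691003616 -0.05624338212302259
```

View pics/top0.png

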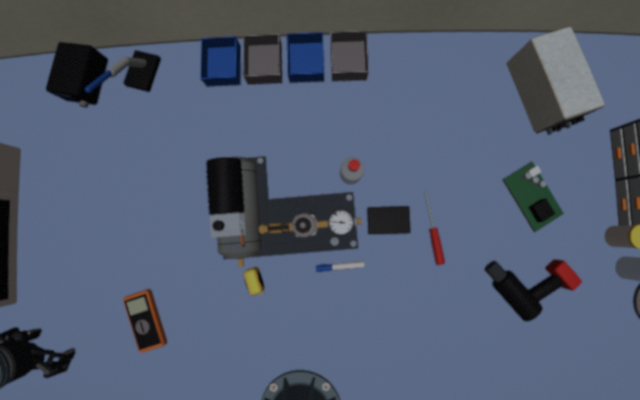

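The top view shows the compressor with the tank at left, the regulator near (304,225) and the gauge near (341,223). The robot base is at the bottom and the gripper at lower left. Next I'll enlarge that area.

```bash
python3 - <<'E'
from h import *
a=load("top0.npz")
crop(a,(315,225),100,70,8,"pics/topc.png")
print(at(a,[(304,225)],.187),at(a,[(341,223)],.122))
E
```

```text
crop origin 265 190 scale 8
[[ 0.49805115 -0.03346753  0.187     ]] [[ 0.50111581 -0.1186862   0.122     ]]
```

View pics/topc.png

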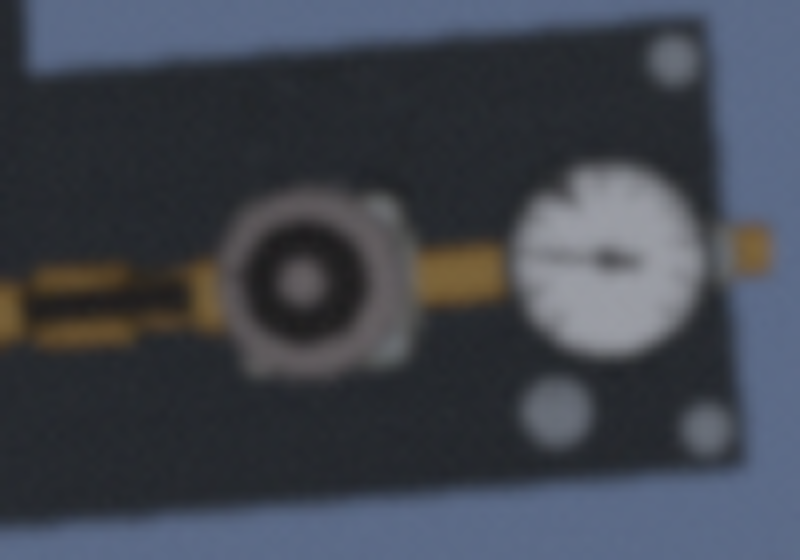

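The knob centre is at about crop (303,283), and the gauge centre at (610,258). The needle points left towards (525,252), and the set hand is up-left at (570,185). The needle therefore needs about 1.0 rad clockwise, or about 1.4 rad of knob.

```bash
cat >> h.py <<'E'
def delta(p):  # shift in cm in tool axes from current measured pose to world point p
    s=ctrl.get_state(); return Ro.from_quat(s["tcp_rot"]).as_matrix().T@(np.array(p)-s["position"])*100
E
python3 - <<'E'
from h import *
a=load("top0.npz")
k,g=at(a,[(265+303/8-.5+.06,190+283/8-.44)],.187)[0],at(a,[(265+610/8-.44,190+258/8-.44)],.122)[0]
print(k,g,np.linalg.norm((k-g)[:2]))
d=ctrl.snapshot("wrist");print(np.round(d["tool_from_camera"],3),d["K"])
print(delta([k[0],k[1],.33]))
E
```

```text
[ 0.49829481 -0.02995924  0.187     ] [ 0.50399146 -0.1183217   0.122     ] 0.08854589542291359
[[ 0.001 -0.96  -0.28   0.071]
 [ 1.     0.001 -0.001  0.002]
 [ 0.001 -0.28   0.96  -0.142]
 [ 0.     0.     0.     1.   ]] [[356.31914733   0.         321.8186425 ]
 [  0.         356.31914733 205.86631507]
 [  0.           0.           1.        ]]
[-46.08851798 -38.27215461  -9.90608326]
```

```bash
python3 -m pendant '[[-1,0,0,-9,0],[-1,0,0,-9.9,0],[-1,-46.1,-38.3,-9.9,0],[-1,-46.1,-38.3,-9.9,0],[-1,-46.1,-38.3,-9.9,0],[-1,-46.1,-38.3,-9.9,0],[-1,-46.1,-38.3,-9.9,0],[-1,-46.1,-38.3,-9.9,0],[-1,-46.1,-38.3,-9.9,0],[-1,-46.1,-38.3,-9.9,0],[-1,-46.1,-38.3,-9.9,0],[-1,-46.1,-38.3,-9.9,0]]'
python3 -m pendant '[[-1,0,0,0,0],[-1,0,0,0,0],[-1,0,0,0,0],[-1,0,0,0,0]]'
python3 - <<'E'
from h import *
d=snap("wrist");save(d,"w1.npz");print(ctrl.get_state()["qpos"],ctrl.get_state()["position"])
p=px(d,[[.4983,-.03,.187],[.504,-.1183,.122]]);print(p)
crop(d,p.mean(0),200,150,4,"pics/w1.png")
E
```

```text
time: 1.65
position: [0.499, -0.0328, 0.3299]
tcp_rot: [0.227, 0.974, -0.0, -0.0]
force: [0.4, -0.0, 0.5]
width: 0.0853
time: 2.15
position: [0.4983, -0.029, 0.3305]
tcp_rot: [0.225, 0.974, 0.0, 0.0]
force: [-1.3, 0.8, 0.7]
width: 0.0851
[-2.96603378e-01 -6.09449729e-02  1.66264204e+00  1.77897737e-05
  1.53944499e+00 -1.41413289e+00] [ 0.49831784 -0.0291106   0.3305314 ]
[[318.47629406 192.55911784]
 [245.00512652 218.20349559]]
crop origin 181 130 scale 4
```

View pics/w1.png

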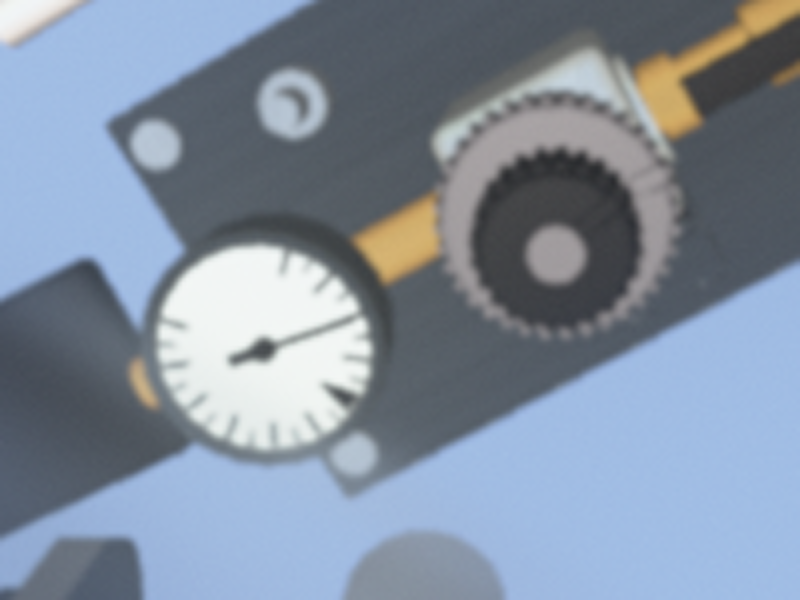

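The wrist crop shows the gauge centre at (263,348), the needle tip at (365,314), the set wedge from (325,385) to (352,405), and the knob cap at (555,254). Now to measure these.

```bash
python3 - <<'E'
from h import *
d=load("w1.npz")
f=lambda x,y:(181+x/4-.375,130+y/4-.375)
P=at(d,[f(*p) for p in[(263,348),(365,314),(325,385),(350,402)]],.12)
k=at(d,[f(555,254)],.187)[0]
v=P[1:,:2]-P[0,:2]; A=-np.arctan2(v[:,1],v[:,0])
print(P,np.linalg.norm(v,axis=1),A,"diff",A[1:]-A[0],(A[1:]-A[0])/.7)
print(k,np.linalg.norm(k[:2]-P[0,:2]),delta(k))
E
```

```text
[[ 0.50350961 -0.11685828  0.12      ]
 [ 0.50699079 -0.08855164  0.12      ]
 [ 0.519528   -0.10718568  0.12      ]
 [ 0.52656202 -0.10352874  0.12      ]] [0.0285199  0.01871224 0.02662875] [-1.44842995 -0.54324128 -0.52425667] diff [0.90518867 0.92417328] [1.29312668 1.32024754]
[ 0.49905609 -0.02954465  0.187     ] 0.08742713644798245 [-7.90285675e-02 -7.95572652e-03  1.43531754e+01]
```

The knob axis is within 1 mm of the TCP, and the gauge distance of 87.4 mm agrees with the given 88. The needle is 0.91–0.92 rad short, which is about 1.31 rad of knob. I'll wind the wrist back 1.4 rad first, so that the turn ends with the camera looking at the gauge.

```bash
python3 -m pendant '[[-1,-0.08,0,3,-0.18],[-1,-0.08,0,5,-0.36],[-1,-0.08,0,7,-0.54],[-1,-0.08,0,9,-0.72],[-1,-0.08,0,11,-0.9],[-1,-0.08,0,12,-1.08],[-1,-0.08,0,13,-1.26],[-1,-0.08,0,13,-1.4],[-1,-0.08,0,15,-1.4],[-1,-0.08,0,16.7,-1.4],[-1,-0.08,0,16.7,-1.4],[-1,-0.08,0,16.7,-1.4]]'
python3 -m pendant '[[0,0,0,0,0],[0.4,0,0,0,0],[0.5,0,0,0,0],[0.6,0,0,0,0],[0.7,0,0,0,0],[0.8,0,0,0,0],[1,0,0,0,0],[1,0,0,0,0]]' 35
```

```text
time: 3.7
position: [0.4995, -0.0303, 0.1637]
tcp_rot: [-0.455, 0.89, -0.0, 0.0]
force: [-0.1, 0.6, 0.4]
width: 0.0853
time: 4.7
position: [0.4992, -0.0303, 0.1638]
tcp_rot: [-0.455, 0.89, -0.0, 0.0]
force: [-2.3, 1.5, 5.2]
width: 0.0328
```

```bash
python3 -m pendant '[[1,0,0,0,0.12],[1,0,0,0,0.24],[1,0,0,0,0.36],[1,0,0,0,0.48],[1,0,0,0,0.6],[1,0,0,0,0.72],[1,0,0,0,0.84],[1,0,0,0,0.96],[1,0,0,0,1.08],[1,0,0,0,1.15],[1,0,0,0,1.15],[1,0,0,0,1.15]]'
python3 - <<'E'
from h import *
d=snap("wrist");save(d,"w2.npz");print(ctrl.get_state()["torque"])
p=px(d,[[.5035,-.1169,.121]])[0];print(p)
crop(d,p,160,120,5,"pics/w2.png")
E
```

```text
time: 6.2
position: [0.4996, -0.0313, 0.1638]
tcp_rot: [0.102, 0.995, -0.001, 0.001]
force: [-1.4, -6.1, 4.3]
width: 0.033
[-0.79262864  0.23962355 -0.07807541]
[174.3018696  269.15381859]
crop origin 94 209 scale 5
```

View pics/w2.png

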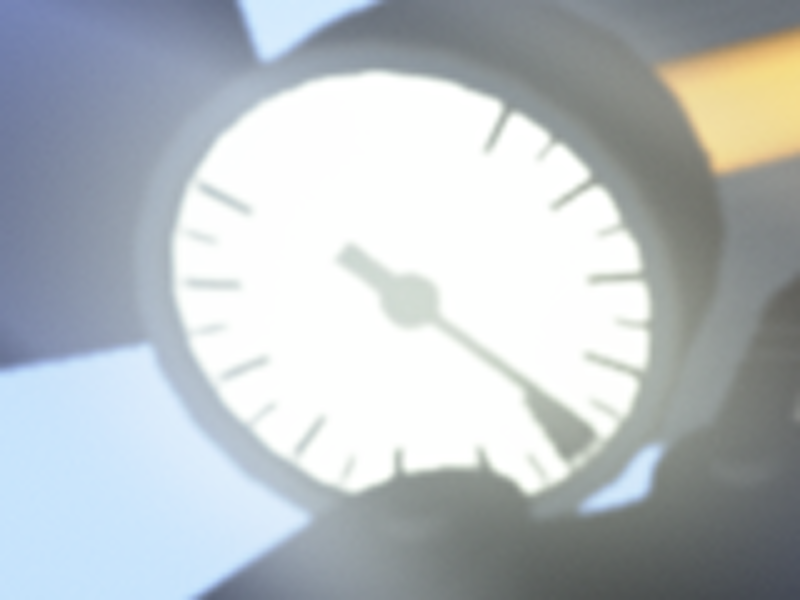

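The view from the knob shows the hub at (410,300), the tail at (347,254), the needle through (530,384), and the wedge apex at (530,396) with its base centre near (584,450). The needle is slightly short of the set hand.

```bash
python3 - <<'E'
from h import *
d=load("w2.npz")
f=lambda x,y:(94+x/5-.4,209+y/5-.4)
P=at(d,[f(*p) for p in[(410,300),(347,254),(530,384),(530,396),(584,450)]],.12)
v=P[1:,:2]-P[0,:2]; v[0]*=-1; A=-np.arctan2(v[:,1],v[:,0])
print(P[0],np.linalg.norm(v,axis=1),A)
g=d["color"][209:329,94:254]
cv2.imwrite("pics/w2b.png",cv2.resize(cv2.convertScaleAbs(g[50:100,70:130,::-1].copy(),alpha=1.0),None,fx=12,fy=12,interpolation=cv2.INTER_CUBIC))
# unwrap dark profile around hub
for r in(.010,.013,.016,.019,.022,.024,.026,.028):
    th=np.arange(-1.0,-.2,.02); X=np.c_[P[0,0]+r*np.cos(th),P[0,1]-r*np.sin(th),0*th+.12]
    # angle A=-atan2(y,x): point = (r cosA, -r sinA)
    q=px(d,X).astype(np.float32); val=cv2.remap(d["color"].mean(2).astype(np.float32),q[:,0],q[:,1],1)
    print(r,[int(x) for x in val.ravel()])
E
```

```text
[ 0.50370519 -0.11658852  0.12      ] [0.00880629 0.01682439 0.01775398 0.02685022] [-0.65599307 -0.67631527 -0.60179889 -0.55836681]
0.01 [254, 254, 254, 254, 254, 254, 254, 254, 253, 253, 251, 246, 241, 235, 228, 222, 216, 213, 213, 218, 223, 230, 237, 242, 246, 250, 252, 253, 254, 254, 254, 254, 254, 254, 254, 254, 254, 254, 254, 254]
0.013 [254, 254, 254, 254, 254, 254, 254, 254, 254, 254, 253, 252, 247, 241, 233, 223, 215, 208, 211, 220, 229, 240, 245, 250, 253, 254, 254, 254, 254, 254, 254, 254, 254, 254, 254, 254, 254, 254, 254, 254]
0.016 [254, 254, 254, 254, 254, 254, 254, 254, 254, 254, 254, 253, 252, 245, 236, 222, 209, 200, 202, 214, 229, 240, 247, 252, 254, 254, 254, 254, 254, 254, 254, 254, 254, 254, 254, 254, 254, 254, 254, 254]
0.019 [254, 254, 254, 254, 254, 254, 254, 254, 254, 254, 254, 254, 254, 251, 242, 230, 208, 190, 181, 179, 178, 179, 184, 195, 215, 235, 246, 252, 254, 254, 254, 254, 254, 254, 254, 254, 254, 254, 254, 254]
0.022 [235, 248, 253, 254, 253, 253, 253, 253, 253, 253, 253, 253, 253, 252, 243, 226, 201, 181, 173, 170, 170, 170, 169, 169, 175, 190, 217, 237, 249, 253, 254, 254, 253, 253, 253, 253, 253, 254, 254, 254]
0.024 [233, 251, 253, 253, 253, 253, 253, 253, 249, 242, 234, 239, 247, 251, 248, 234, 206, 178, 167, 165, 164, 164, 163, 162, 162, 166, 185, 217, 241, 252, 254, 252, 246, 233, 229, 240, 249, 253, 254, 254]
0.026 [232, 250, 254, 253, 253, 253, 253, 252, 249, 235, 226, 230, 246, 252, 252, 246, 222, 187, 169, 161, 162, 160, 160, 160, 162, 161, 164, 188, 222, 248, 253, 253, 248, 235, 227, 238, 250, 254, 253, 248]
0.028 [184, 197, 207, 207, 209, 212, 213, 220, 222, 215, 206, 199, 202, 206, 210, 206, 201, 193, 191, 193, 193, 190, 185, 185, 189, 193, 188, 185, 185, 199, 207, 209, 204, 203, 197, 193, 195, 195, 195, 187]
```

```bash
cat >> h.py <<'E'
def prof(d,hub,rs,lo,hi,z=.12,n=161):
    th=np.linspace(lo,hi,n); g=d["color"].mean(2).astype(np.float32)
    for r in rs:
        q=px(d,np.c_[hub[0]+r*np.cos(th),hub[1]-r*np.sin(th),0*th+z]).astype(np.float32)
        v=cv2.remap(g,q[:,0],q[:,1],cv2.INTER_CUBIC).ravel(); w=np.clip(np.percentile(v,80)-v-15,0,None)
        m=w>.5*w.max(); i=np.flatnonzero(m)
        print(r,"centroid %.3f edges %.3f %.3f depth %.0f"%((w*th)[m].sum()/w[m].sum(),th[i[0]],th[i[-1]],w.max()))
E
python3 - <<'E'
from h import *
d=load("w1.npz")
print("set");prof(d,(.5035,-.1169),(.018,.02,.022,.024,.026),-.85,-.2)
print("needle");prof(d,(.5035,-.1169),(-.008,.01,.014,.018,.022),-1.7,-1.2)
d=load("w2.npz")
print("now");prof(d,(.5037,-.1166),(-.008,.01,.014,.016,.022,.026),-.85,-.3)
E
```

```text
set
0.018 centroid -0.539 edges -0.586 -0.493 depth 28
0.02 centroid -0.539 edges -0.598 -0.480 depth 83
0.022 centroid -0.539 edges -0.606 -0.472 depth 127
0.024 centroid -0.538 edges -0.610 -0.464 depth 135
0.026 centroid -0.540 edges -0.623 -0.456 depth 121
needle
-0.008 centroid -1.508 edges -1.625 -1.391 depth 60
0.01 centroid -1.426 edges -1.512 -1.341 depth 57
0.014 centroid -1.433 edges -1.503 -1.362 depth 66
0.018 centroid -1.440 edges -1.494 -1.384 depth 68
0.022 centroid -1.447 edges -1.491 -1.403 depth 75
now
-0.008 centroid -0.655 edges -0.809 -0.503 depth 21
0.01 centroid -0.654 edges -0.712 -0.596 depth 29
0.014 centroid -0.656 edges -0.699 -0.613 depth 35
0.016 centroid -0.656 edges -0.695 -0.616 depth 43
0.022 centroid -0.585 edges -0.682 -0.489 depth 70
0.026 centroid -0.559 edges -0.664 -0.455 depth 79
```

The clean set-hand reading is −0.540 and the needle is now at −0.656, so there is about 0.165 rad of knob to go. Then check.

```bash
python3 -m pendant '[[1,0,0,0,0.08],[1,0,0,0,0.165],[1,0,0,0,0.165],[1,0,0,0,0.165]]'
python3 - <<'E'
from h import *
d=snap("wrist");save(d,"w3.npz");print(ctrl.get_state()["torque"])
prof(d,(.5037,-.1166),(-.008,.01,.012,.014,.016,.02,.022,.024,.026),-.85,-.3)
E
```

```text
time: 6.75
position: [0.4996, -0.0315, 0.1638]
tcp_rot: [0.183, 0.983, -0.001, 0.001]
force: [-1.9, -6.3, 5.3]
width: 0.0328
[-1.006728    0.21353372 -0.07392602]
-0.008 centroid -0.550 edges -0.692 -0.407 depth 37
0.01 centroid -0.548 edges -0.616 -0.479 depth 73
0.012 centroid -0.546 edges -0.602 -0.489 depth 80
0.014 centroid -0.543 edges -0.592 -0.492 depth 84
0.016 centroid -0.544 edges -0.585 -0.503 depth 82
0.02 centroid -0.457 edges -0.606 -0.300 depth 115
0.022 centroid -0.453 edges -0.620 -0.300 depth 126
0.024 centroid -0.451 edges -0.630 -0.300 depth 43
0.026 centroid -0.334 edges -0.376 -0.300 depth 8
```

The needle reads −0.545 against the set hand's −0.540, so it is on the mark. I'll release the knob, check the needle, and then wind back 1.4 rad while open.

```bash
python3 -m pendant '[[0.2,0,0,0,0],[-0.3,0,0,0,0],[-1,0,0,0,0],[-1,0,0,0,0],[-1,0,0,0,0],[-1,0,0,0,0],[-1,0,0,0,0]]'
python3 - <<'E'
from h import *
s=ctrl.get_state();print(s["torque"],s["qpos"][5])
d=snap("wrist");save(d,"w4.npz")
prof(d,(.5037,-.1166),(-.008,.01,.012,.014,.016),-.85,-.3)
k=px(d,[[.4995,-.0303,.187]])[0];print(k)
g=px(d,[[.5037,-.1166,.12]])[0]
cv2.imwrite("pics/w4.png",d["color"][...,::-1])
E
```

```text
time: 7.68
position: [0.4992, -0.0303, 0.1633]
tcp_rot: [0.184, 0.983, -0.0, 0.0]
force: [-0.1, -0.7, -0.2]
width: 0.0849
[ 0.00230553  0.03209651 -0.06234888] -1.499552305258926h.py:31: RuntimeWarning: invalid value encountered in scalar divide
  print(r,"centroid %.3f edges %.3f %.3f depth %.0f"%((w*th)[m].sum()/w[m].sum(),th[i[0]],th[i[-1]],w.max()))
Traceback (most recent call last):
  File "h.py", line 31, in prof
    print(r,"centroid %.3f edges %.3f %.3f depth %.0f"%((w*th)[m].sum()/w[m].sum(),th[i[0]],th[i[-1]],w.max()))
                                                                                      ~^^^
IndexError: index 0 is out of bounds for axis 0 with size 0
```

```bash
python3 -m pendant '[[-1,0,0,-6,0],[-1,0,0,-12,0],[-1,0,0,-14,0],[-1,0,0,-14,0],[-1,0,0,-14,0]]'
python3 - <<'E'
from h import *
for i in range(3): s=ctrl.get_state();print(s["torque"][2]);d=snap("wrist")
save(d,"w4.npz")
k=px(d,[[.4995,-.0305,.187],[.5037,-.1166,.12]]);print(k)
crop(d,k.mean(0),160,120,5,"pics/w4.png")
try:
  prof(d,(.5037,-.1166),(-.008,.01,.012,.014,.016),-.85,-.3)
  prof(d,(.5037,-.1166),(.026,.027),-.85,-.25)
except Exception as e: print(e)
E
```

```text
time: 8.35
position: [0.4985, -0.0301, 0.3017]
tcp_rot: [0.184, 0.983, 0.0, -0.001]
force: [0.8, -0.1, -1.1]
width: 0.0851
0.010691464244101842
-0.03272916708166489
1.9513538974753663e-06
[[319.41148458 203.49021115]
 [237.73113925 219.77265877]]
crop origin 198 151 scale 5
-0.008 centroid -0.585 edges -0.709 -0.458 depth 65
0.01 centroid -0.502 edges -0.599 -0.403 depth 68
0.012 centroid -0.511 edges -0.592 -0.431 depth 68
0.014 centroid -0.518 edges -0.585 -0.451 depth 66
0.016 centroid -0.524 edges -0.585 -0.462 depth 67
0.026 centroid -0.536 edges -0.625 -0.445 depth 90
0.027 centroid -0.541 edges -0.636 -0.441 depth 55
```

View pics/w4.png

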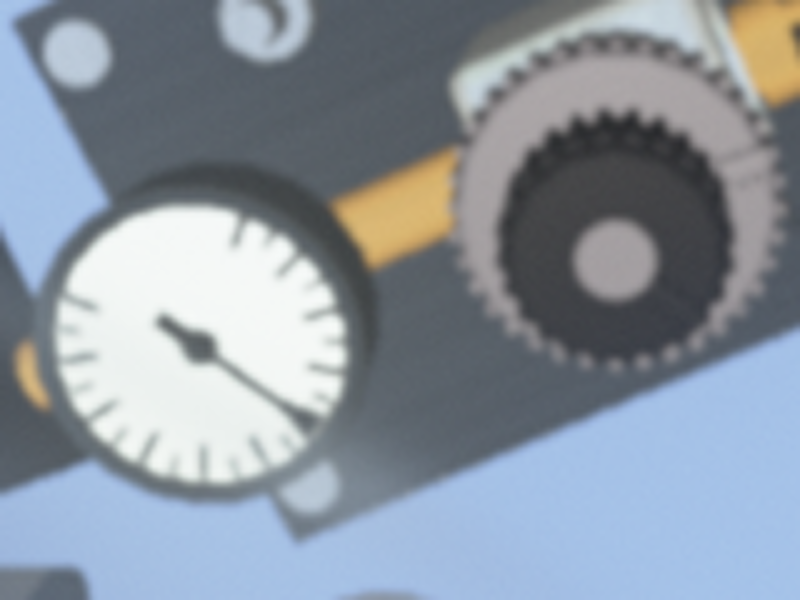

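The needle stands on the set hand. In the crop it runs from the hub at (200,347) onto the wedge at (310,420), and both readings agree to about 0.01 rad. The ring rib shows near (745,160) and the cap at (615,260). Next I'll wind back, go down to the ring and grip it.

```bash
python3 -m pendant '[[-1,-0.05,0.02,1,-0.17],[-1,-0.05,0.02,2,-0.34],[-1,-0.05,0.02,4,-0.51],[-1,-0.05,0.02,6,-0.68],[-1,-0.05,0.02,8,-0.85],[-1,-0.05,0.02,10,-1.02],[-1,-0.05,0.02,12,-1.19],[-1,-0.05,0.02,13.5,-1.35],[-1,-0.05,0.02,15,-1.4],[-1,-0.05,0.02,16,-1.4],[-1,-0.05,0.02,17,-1.4],[-1,-0.05,0.02,17,-1.4]]'
python3 -m pendant '[[-1,0,0,0,0],[-0.4,0,0,0,0],[-0.1,0,0,0,0],[0.1,0,0,0,0],[0.3,0,0,0,0],[0.5,0,0,0,0],[0.7,0,0,0,0],[0.7,0,0,0,0]]' 40
python3 - <<'E'
from h import *
s=ctrl.get_state();print(s["torque"],s["qpos"])
E
```

```text
time: 10.0
position: [0.4992, -0.0302, 0.1324]
tcp_rot: [-0.492, 0.87, 0.001, -0.001]
force: [-0.6, 0.3, -0.6]
width: 0.0853
time: 11.0
position: [0.4992, -0.0299, 0.1341]
tcp_rot: [-0.493, 0.87, 0.001, -0.0]
force: [-5.2, 2.0, 8.8]
width: 0.0526
[ 0.46629835  1.07320309 -0.02197113] [-2.97875025e-01  1.28848548e-01  1.87828369e+00  3.09909087e-04
  1.13579691e+00 -2.89908155e+00]
```

```bash
cat > t.py <<'E'
from h import *
s=ctrl.get_state();T=Ro.from_quat(s["tcp_rot"]).as_matrix();print("tz %.3f q6 %.4f q6vel %.3f eff6 %.3f w %.4f"%(s["torque"][2],s["qpos"][5],s["joint_vel"][5],s["joint_efforts"][5],s["width"]),np.round(s["force"],1))
E
python3 -m pendant '[[0.7,0,0,0,0.03],[0.7,0,0,0,0.06],[0.7,0,0,0,0.09],[0.7,0,0,0,0.12],[0.7,0,0,0,0.15],[0.7,0,0,0,0.18]]' >/dev/null; python3 t.py
python3 -m pendant '[[0.7,0,0,0,0.03],[0.7,0,0,0,0.06],[0.7,0,0,0,0.09],[0.7,0,0,0,0.12],[0.7,0,0,0,0.15],[0.7,0,0,0,0.18],[0.7,0,0,0,0.21],[0.7,0,0,0,0.24],[0.7,0,0,0,0.27]]' >/dev/null; python3 t.py
```

```text
tz 0.140 q6 -2.7183 q6vel 0.239 eff6 -0.199 w 0.0525 [-3.1  1.1  6.8]
tz 0.141 q6 -2.4483 q6vel 0.236 eff6 -0.196 w 0.0529 [-3.5  0.3  5.7]
```

```bash
echo 'import sys; sys.exit(abs(s["torque"][2])>.25 or abs(s["joint_efforts"][5])>.3)' >> t.py
python3 -m pendant '[[0.7,0,0,0,0.02],[0.7,0,0,0,0.04]]' >/dev/null; python3 t.py &&
python3 -m pendant '[[0.7,0,0,0,0.02],[0.7,0,0,0,0.04]]' >/dev/null && python3 t.py &&
python3 -m pendant '[[0.7,0,0,0,0.02],[0.7,0,0,0,0.04]]' >/dev/null && python3 t.py &&
python3 -m pendant '[[0.7,0,0,0,0.02],[0.7,0,0,0,0.04]]' >/dev/null && python3 t.py &&
python3 -m pendant '[[0.7,0,0,0,0.02],[0.7,0,0,0,0.04]]' >/dev/null && python3 t.py &&
python3 -m pendant '[[0.7,0,0,0,0.02],[0.7,0,0,0,0.04]]' >/dev/null && python3 t.py &&
python3 -m pendant '[[0.7,0,0,0,0.02],[0.7,0,0,0,0.04]]' >/dev/null && python3 t.py &&
python3 -m pendant '[[0.7,0,0,0,0.02],[0.7,0,0,0,0.04]]' >/dev/null && python3 t.py
```

```text
tz 0.137 q6 -2.4087 q6vel 0.157 eff6 -0.090 w 0.0525 [-3.  -0.1  5.8]False
```

```bash
sed -i '$d' t.py; echo 'import sys; sys.exit(int(abs(s["torque"][2])>.24))' >> t.py
python3 -m pendant '[[0.7,0,0,0,0.02],[0.7,0,0,0,0.04]]' >/dev/null; python3 t.py &&
python3 -m pendant '[[0.7,0,0,0,0.02],[0.7,0,0,0,0.04]]' >/dev/null && python3 t.py &&
python3 -m pendant '[[0.7,0,0,0,0.02],[0.7,0,0,0,0.04]]' >/dev/null && python3 t.py &&
python3 -m pendant '[[0.7,0,0,0,0.02],[0.7,0,0,0,0.04]]' >/dev/null && python3 t.py &&
python3 -m pendant '[[0.7,0,0,0,0.02],[0.7,0,0,0,0.04]]' >/dev/null && python3 t.py &&
python3 -m pendant '[[0.7,0,0,0,0.02],[0.7,0,0,0,0.04]]' >/dev/null && python3 t.py &&
python3 -m pendant '[[0.7,0,0,0,0.02],[0.7,0,0,0,0.04]]' >/dev/null && python3 t.py &&
python3 -m pendant '[[0.7,0,0,0,0.02],[0.7,0,0,0,0.04]]' >/dev/null && python3 t.py
```

```text
tz 0.091 q6 -2.3687 q6vel 0.158 eff6 -0.091 w 0.0525 [-2.  -0.1  5.9]
tz 0.135 q6 -2.3287 q6vel 0.159 eff6 -0.090 w 0.0524 [-2.2 -1.4  5.3]
tz 0.077 q6 -2.2887 q6vel 0.158 eff6 -0.090 w 0.0524 [-2.6 -1.6  5.8]
tz 0.109 q6 -2.2486 q6vel 0.158 eff6 -0.089 w 0.0528 [-2.3 -1.6  5.8]
tz 0.113 q6 -2.2087 q6vel 0.158 eff6 -0.089 w 0.0522 [-2.  -0.9  6.5]
tz 0.139 q6 -2.1687 q6vel 0.157 eff6 -0.088 w 0.0523 [-1.7 -2.   4.1]
tz 0.129 q6 -2.1287 q6vel 0.158 eff6 -0.088 w 0.0528 [-2.5 -0.9  6.4]
tz 0.074 q6 -2.0886 q6vel 0.158 eff6 -0.088 w 0.0527 [-2.3 -2.3  4.7]
```

Torque is steady at about 0.12, which is just the drag. The ring has turned 0.81 rad, so I'll continue.

```bash

python3 -m pendant '[[0.7,0,0,0,0.02],[0.7,0,0,0,0.04]]' >/dev/null; python3 t.py &&
python3 -m pendant '[[0.7,0,0,0,0.02],[0.7,0,0,0,0.04]]' >/dev/null && python3 t.py &&
python3 -m pendant '[[0.7,0,0,0,0.02],[0.7,0,0,0,0.04]]' >/dev/null && python3 t.py &&
python3 -m pendant '[[0.7,0,0,0,0.02],[0.7,0,0,0,0.04]]' >/dev/null && python3 t.py &&
python3 -m pendant '[[0.7,0,0,0,0.02],[0.7,0,0,0,0.04]]' >/dev/null && python3 t.py &&
python3 -m pendant '[[0.7,0,0,0,0.02],[0.7,0,0,0,0.04]]' >/dev/null && python3 t.py &&
python3 -m pendant '[[0.7,0,0,0,0.02],[0.7,0,0,0,0.04]]' >/dev/null && python3 t.py &&
python3 -m pendant '[[0.7,0,0,0,0.02],[0.7,0,0,0,0.04]]' >/dev/null && python3 t.py &&
python3 -m pendant '[[0.7,0,0,0,0.02],[0.7,0,0,0,0.04]]' >/dev/null && python3 t.py &&
python3 -m pendant '[[0.7,0,0,0,0.02],[0.7,0,0,0,0.04]]' >/dev/null && python3 t.py &&
python3 -m pendant '[[0.7,0,0,0,0.02],[0.7,0,0,0,0.04]]' >/dev/null && python3 t.py &&
python3 -m pendant '[[0.7,0,0,0,0.02],[0.7,0,0,0,0.04]]' >/dev/null && python3 t.py &&
python3 -m pendant '[[0.7,0,0,0,0.02],[0.7,0,0,0,0.04]]' >/dev/null && python3 t.py &&
python3 -m pendant '[[0.7,0,0,0,0.02],[0.7,0,0,0,0.04]]' >/dev/null && python3 t.py
```

```text
tz 0.119 q6 -2.0486 q6vel 0.159 eff6 -0.087 w 0.0530 [-2.3 -1.6  4.6]
tz 0.110 q6 -2.0086 q6vel 0.158 eff6 -0.087 w 0.0522 [-2.8 -2.6  5.4]
tz 0.120 q6 -1.9686 q6vel 0.157 eff6 -0.086 w 0.0526 [-3.4 -2.5  6. ]
tz 0.181 q6 -1.9287 q6vel 0.159 eff6 -0.018 w 0.0528 [-2.8 -2.5  5.5]
tz 0.310 q6 -1.8888 q6vel 0.159 eff6 0.086 w 0.0529 [-2.7 -3.2  5. ]
```

The ring has seated and torque is at 0.31 while turning. I'll nudge it 0.01 rad to reach mid-range, then release.

```bash

python3 -m pendant '[[0.7,0,0,0,0.01]]' >/dev/null; python3 t.py
python3 -m pendant '[[0.7,0,0,0,0],[0.7,0,0,0,0]]' >/dev/null; python3 t.py
python3 -m pendant '[[0.3,0,0,0,0],[-0.1,0,0,0,0],[-0.5,0,0,0,0],[-1,0,0,0,0],[-1,0,0,0,0],[-1,0,0,0,0],[-1,0,0,-4,0],[-1,0,0,-10,0],[-1,0,0,-16,0],[-1,0,0,-17,0],[-1,0,0,-17,0],[-1,0,0,-17,0]]'; 
python3 - <<'E'
from h import *
d=snap("wrist");save(d,"w5.npz")
k=px(d,[[.4995,-.0305,.187],[.5037,-.1166,.12]]);print(k)
crop(d,k.mean(0),160,120,5,"pics/w5.png")
prof(d,(.5037,-.1166),(-.008,.01,.012,.014,.016),-.85,-.3)
prof(d,(.5037,-.1166),(.026,.027),-.85,-.25)
E
```

```text
tz 0.334 q6 -1.8791 q6vel 0.077 eff6 0.258 w 0.0525 [-2.8 -2.7  4.7]
tz 0.205 q6 -1.8793 q6vel 0.001 eff6 0.178 w 0.0526 [-2.1 -2.4  5. ]
time: 18.25
position: [0.4987, -0.0301, 0.3011]
tcp_rot: [-0.005, 1.0, 0.001, -0.002]
force: [-0.2, -0.2, -0.5]
width: 0.0853
[[318.70594326 202.06546038]
 [226.84088608 186.36955163]]
crop origin 192 134 scale 5
-0.008 centroid -0.597 edges -0.719 -0.472 depth 83
0.01 centroid -0.500 edges -0.589 -0.410 depth 78
0.012 centroid -0.512 edges -0.585 -0.437 depth 78
0.014 centroid -0.512 edges -0.578 -0.448 depth 78
0.016 centroid -0.515 edges -0.568 -0.462 depth 79
0.026 centroid -0.532 edges -0.621 -0.445 depth 117
0.027 centroid -0.529 edges -0.625 -0.441 depth 69
```

View pics/w5.png

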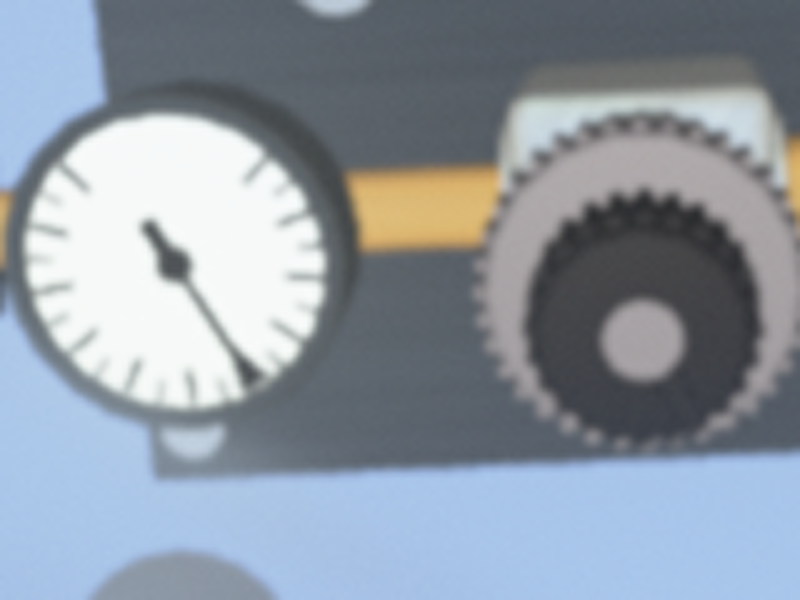

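The needle still lies on the wedge: hub at (172,262), wedge at (250,375), within about 0.01 rad of the earlier reading. The ring's rib has moved round with it, and the gripper is clear of everything. Handing in.

```bash
python3 -c "
from h import *
ctrl.sign_off(); print(ctrl.get_state()['time'])"
```

```text
the job is handed in; nothing more can be done
the job is handed in; nothing more can be done
```

The pressure is set and the lock ring is nipped tight; I handed the job in at about 18.3 s of the 67 s allowed.

- **Knob:** I turned it about 1.315 rad clockwise in two steps, without touching the ring. While I still held the knob, the needle read −0.545 rad against −0.540 for the set hand. It stayed on the set hand after I let go.
- **Lock ring:** I turned it about 1.02 rad clockwise. Drag was about 0.12 N m until it seated, then torque rose to about 0.33 N m while turning (tight is 0.2 to 0.5). It read 0.2 N m with the hand stopped.
- **Last check:** after release, with the gripper clear, the needle was still on the set hand to within about 0.02 rad. That is about as fine as the picture allows.
- **Not confirmed:** one needle reading straight after releasing the knob failed because an open finger hid the gauge, so I repeated it from higher up. I did not re-photograph the loose items, but the gripper never went near them.

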